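# Sort the bootmaker's bench into the sample trays

## Task

Tidy the bootmaker's bench: sort the five loose pieces (two wooden heel blocks, two round polish tins and the brush) into the three shallow trays, each piece into the tray whose fixed sample shows its kind. Set every piece flat on the tray's floor, inside the rim, the same way up as it lies now and none on top of another, and let go of it. Leave the hammer and the jar where they are.

Things in the scene. Friction and masses are not known exactly. Their poses are not given: they have to be found in the camera images.
- heel_large_center (a point): Large boot heel block: brown stacked wood with a black rubber underside, D-shaped from above. In mm 62 long (x), 54 wide (y), 36 high; flat face at -x, round back (radius 27) at +x, parallel sides facing -y and +y. Point: its centre, half-way up (18 above its underside); z up. Loose, about 60 to 130 g.
- heel_small_center (a point): Small boot heel block, same make and D shape: in mm 46 long (x), 40 wide (y), 28 high; flat face at -x, round back (radius 20) at +x. Point: its centre, half-way up (14 above its underside); z up. Loose, about 30 to 65 g.
- tin_large_center (a point): Large closed round polish tin, plain steel, 60 mm diameter, 26 mm high, standing flat. Point: its centre, half-way up (13 mm above its underside); z up. Loose, about 75 to 155 g.
- tin_small_center (a point): Small closed round polish tin, plain steel, 44 mm diameter, 24 mm high, standing flat. Point: its centre, half-way up (12 mm above its underside); z up. Loose, about 40 to 85 g.
- brush_center (a point): Boot brush lying bristles down: brown wooden back with rounded ends, in mm 110 long (x), 38 wide (y), from 22 to 40 above the bench; under it a stiff black bristle pad 88 by 30, 22 high. Overall 40 high. Point: its centre, half-way up (20 above its underside); z up. Loose, about 60 to 130 g.
- tray_heels: Tray for heel blocks. Fixed shallow pale plywood tray. Origin: centre of its underside, on the bench. Inside 140 (x) by 180 (y) mm, floor 4 mm and rim 12 mm above the origin, walls 4 mm. A fixed grey board (60 x, 120 y, 8 mm high, centre at x = +104 mm, on the side away from the robot) carries the fixed flat sample, 10 mm thick: a brown wooden D, 46 by 40 mm.
- tray_tins: Tray for polish tins. Fixed shallow pale plywood tray. Origin: centre of its underside, on the bench. Inside 140 (x) by 180 (y) mm, floor 4 mm and rim 12 mm above the origin, walls 4 mm. A fixed grey board (60 x, 120 y, 8 mm high, centre at x = +104 mm, on the side away from the robot) carries the fixed flat sample, 10 mm thick: a steel disc, 42 mm diameter.
- tray_brush: Tray for brushes. Fixed shallow pale plywood tray. Origin: centre of its underside, on the bench. Inside 140 (x) by 180 (y) mm, floor 4 mm and rim 12 mm above the origin, walls 4 mm. A fixed grey board (60 x, 120 y, 8 mm high, centre at x = +104 mm, on the side away from the robot) carries the fixed flat sample, 10 mm thick: a brown wooden bar with rounded ends, 100 (y) by 34 (x) mm.
- hammer: Bystander, to be left alone: loose hammer lying on the bench to the robot's left, handle along its x, about 260 mm long. Origin: on its underside.
- jar: Bystander, to be left alone: loose amber glass jar with black cap, 68 mm diameter, 85 mm high, standing on the bench to the robot's right. Origin: centre of its underside.

How it is judged:
At the end, for the whole second after the job is handed in: Heel blocks in the D-sample tray, tins in the disc-sample tray, brush in the bar-sample tray: each centre within 70 (x) and 90 mm (y) of the tray's centre and within 4 mm of its height on the floor, tilt under 0.06 rad, same way up, under 0.02 m/s, released; hammer and jar moved under 30 mm (x of heel_large_center in the frame of tray_heels between -0.07 and 0.07 m and y of heel_large_center in the frame of tray_heels between -0.09 and 0.09 m and z of heel_large_center in the frame of tray_heels between 0.018 and 0.026 m and angle between each of heel_large_center, heel_small_center, tin_large_center, tin_small_center, brush_center's own z axis and vertical below 0.06 rad and linear speed of each of heel_large, heel_small, tin_large, tin_small, brush below 0.02 m/s and x of heel_small_center in the frame of tray_heels between -0.07 and 0.07 m and y of heel_small_center in the frame of tray_heels between -0.09 and 0.09 m and z of heel_small_center in the frame of tray_heels between 0.014 and 0.022 m and x of tin_large_center in the frame of tray_tins between -0.07 and 0.07 m and y of tin_large_center in the frame of tray_tins between -0.09 and 0.09 m and z of tin_large_center in the frame of tray_tins between 0.013 and 0.021 m and x of tin_small_center in the frame of tray_tins between -0.07 and 0.07 m and y of tin_small_center in the frame of tray_tins between -0.09 and 0.09 m and z of tin_small_center in the frame of tray_tins between 0.012 and 0.02 m and x of brush_center in the frame of tray_brush between -0.07 and 0.07 m and y of brush_center in the frame of tray_brush between -0.09 and 0.09 m and z of brush_center in the frame of tray_brush between 0.02 and 0.028 m); the robot touches nothing.
It fails at once if the hammer is moved more than 30 mm (distance of hammer from where it was at the start of the episode above 0.03 m).
It fails at once if the jar is moved more than 30 mm (distance of jar from where it was at the start of the episode above 0.03 m).
It also fails if it takes over 99 s, if anything falls off the work surface, if the arm or the gripper's body presses on something with over 40 N, if the wrist force passes 120 N, or if a joint passes its speed limit or range.

## Robot

A 6-joint arm with a two-finger parallel gripper is mounted at the origin on the work surface. World frame = base frame: x ahead of the robot, y to its left, z up, the work surface at z = 0. Lengths are in m, angles in rad, forces in N, time in s.
With the tool pointing down it reaches from about 0.325 to 1 m from the base axis. Payload 5.1 kg.
Tool frame: the origin (TCP) lies midway between the tips of the shut fingers; the grasp point (between the pads) lies 19 mm behind it; z points along the fingers, y is the line along which they close (so a half turn about z gives the same grasp; the last joint's range is limited). The gripper opens to 85 mm and grips with 20 to 120 N. Pads are 22 mm wide; open, the fingers measure 114 mm over their backs; the gripper's body (76 mm by 85 mm) begins 54 mm behind the grasp point. The pads swing forward as they close: fully open they stand 13 mm farther back than shut.
Start: joints at [-1.253, 0.124, 1.65, -0, 1.367, -0.083], TCP at [0.254, -0.598, 0.231] pointing down, gripper open.
Joint ranges: [-2.61, 2.61], [-1.02, 2.33], [0.03, 2.71], [-1.35, 4.49], [0.32, 2.68], [-2.91, 2.91]. Speed limits (rad/s): [2.57, 2.57, 3.14, 3.14, 3.14, 3.14].

## Interface

Orientations are given as [roll, pitch, yaw] about the fixed x, y, z axes, in that order (R = Rz(yaw) Ry(pitch) Rx(roll)).
In Python, from cell import manip gives the robot as it stands.
- The arm moves only by the tool servo_tool, never from a script. Its argument "moves" is a list of rows, each a list of 3 entries, a list of its own where there are three numbers: the shift along the tool's x, y, z scaled (see below), then the turn about the tool's z scaled (see below), then the finger opening in mm, from 0 to 85.4. A call has 1 to 5 rows; each row is the pose to reach, as a shift and turn from the pose commanded when the call began, along the tool's axes at that moment; what a row does not reach only later rows make up. The controller multiplies each number of a shift by 0.25 m and each number of a turn by 30 degrees. A row lasts 1/12 s, in which the tool goes at most 41.7 mm and 7.16 degrees, less where a joint would pass 70% of its speed; a pose out of reach is approached as far as the arm can. A call with a number of a shift or a turn outside -1 to 1 is refused whole. A call with a gripper value outside its range is refused whole. The fingers move at their own pace and stop on an object; the grip force is fixed at half the most. Time passes only in rows, so rows that repeat a pose let the fingers close. It gives the time, the measured TCP pose, the force, the opening and the grip force at its end, in the units of the state.
- manip.state(): the state, without advancing time (a new reading comes with each control period).
- manip.camera(name): name is "scene" or "top" or "wrist"; returns a dict with "img" (400x640x3 uint8, blue, green, red), "fx", "fy", "cx", "cy" (pixels), "R" (3x3) and "t" (3): a world point X has camera coordinates R X + t. Camera axes: x right, y down, z forward; pixel columns grow to the right and rows downward; lengths in m; the calibration is good to about 2 mm. A picture is of the moment at which its call begins. There is no depth.
- manip.hand_in(): hands the job in; it is judged then, once.
Trained networks look in the newest picture that a camera, given by its name, has taken for a name from the list of things; names that differ only in an ending like _2 or _b are one class to them, and where a whole thing is asked for, a point or a joint stands for the part that bears it (a point fixed in the world has none). Each returns a list of dicts, best first, with "confidence" (0 to 1); they miss things now and then, are a little off and sometimes report something else, mostly with a low value. They report only what shows in the picture. A call takes as long as a camera call.
- manip.cut_out(label, camera): "mask" (400x640 bool, what is visible of it) and "bbox" ([left, top, width, height] in pixels, round what is visible of it).
The state is a dict: "time": time; "joints": joint angles; "qvel": joint speeds; "joint_efforts": joint torques, N m; "eef_pos": TCP position; "ee_rot": TCP orientation; "force": force on the tool from outside, world axes, zero at the start; "moment": the same for the moment, N m; "width": finger opening in m; "finger_force": force on a finger pad.
Only numpy, scipy, OpenCV 4.12 (cv2) and the standard library are available. Lean on these libraries where they do the work, as an engineer would, in place of code of your own. Each camera call takes 0.05 s, during which the arm holds its last target. There are 200 camera calls.

## Working session

There is one attempt and no reset: what is moved stays moved. The work goes in short steps, Python scripts to look and compute and a tool call to move; the robot and the scene stay as the last step left them, time stands still between calls to the robot, and variables do not carry over. Pictures are saved under pics/ and viewed, at most 14 in all, crops included, and the job is handed in when it is done.

Besides the shell and the picture viewer there is one more tool, called after "Call:" as name(argument=value, ...), one argument or row to a line, values as JSON. servo_tool: Moves the arm, as the interface text tells. Its arguments: {"type":"object","properties":{"moves":{"type":"array","items":{"type":"array"}}},"required":["moves"]}

```bash
ls; mkdir -p pics; python3 - <<'E'
from cell import manip
import cv2
s=manip.state();print({k:s[k] for k in('time','eef_pos','ee_rot','joints','width')})
for n in('top','scene'):
    c=manip.camera(n);cv2.imwrite(f'pics/{n}0.png',c['img']);print(n,c['fx'],c['cx'],c['cy'],c['R'],c['t'])
E
```

```text
pics
{'time': 0.0, 'eef_pos': array([ 0.25338617, -0.59792175,  0.23005302]), 'ee_rot': array([-3.13951839e+00, -1.72036210e-04,  4.00792150e-01]), 'joints': array([-1.25259345e+00,  1.24516767e-01,  1.65166122e+00,  3.39594785e-07,
        1.36749605e+00, -8.25895218e-02]), 'width': 0.08529384724404568}
top 374.5377001490969 315.1713561957552 203.76137981815273 [[-0.00944239 -0.99989271 -0.01119886]
 [-0.99814724  0.01009792 -0.06000107]
 [ 0.06010772  0.01061155 -0.99813549]] [0.02107625 0.47455711 1.08918167]
scene 441.98234522340437 317.35144002674076 194.05470955486402 [[ 0.78283233  0.6221979  -0.00658141]
 [ 0.51153972 -0.64955517 -0.56249907]
 [-0.35426072  0.4369758  -0.82677173]] [-0.39196203 -0.22116247  1.52027091]
```

View pics/top0.png

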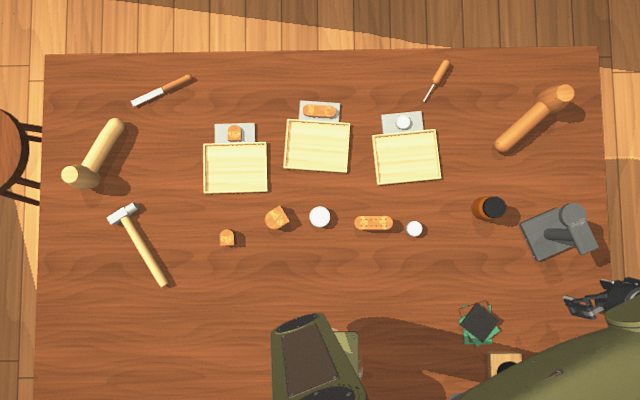

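View pics/scene0.png

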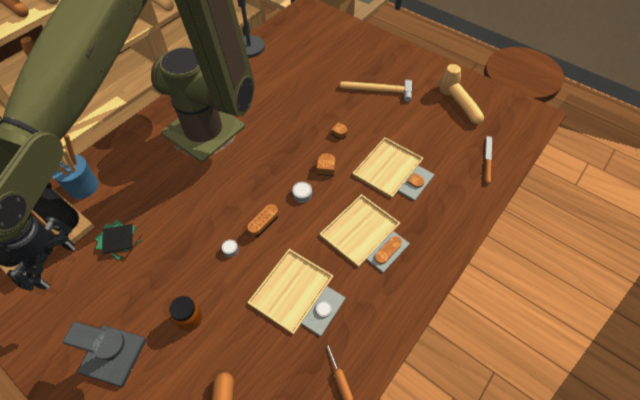

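```bash
cat > h.py <<'E'
from cell import manip
import cv2, numpy as np
def ray(c,u,v,z):
    d=c['R'].T@np.array([(u-c['cx'])/c['fx'],(v-c['cy'])/c['fy'],1]); o=-c['R'].T@c['t']
    return o+d*(z-o[2])/d[2]
def outline(c,mask,z):
    k=max(cv2.findContours(mask.astype(np.uint8),cv2.RETR_EXTERNAL,cv2.CHAIN_APPROX_NONE)[0],key=cv2.contourArea)
    return np.array([ray(c,*p[0],z)[:2] for p in k])
E
python3 - <<'E'
from h import *
c=manip.camera('top')
for n,z in [('heel_large_center',.036),('heel_small_center',.028),('tin_large_center',.026),('tin_small_center',.024),('brush_center',.04),('tray_heels',.0),('tray_tins',.0),('tray_brush',.0),('hammer',.02),('jar',.085)]:
    for d in manip.cut_out(n,'top')[:2]:
        P=outline(c,d['mask'],z); r=cv2.minAreaRect((P*1000).astype(np.float32))
        print(n,round(d['confidence'],2),d['bbox'],np.round(r[0]),np.round(r[1]),round(r[2],1))
E
```

```text
heel_large_center 0.66 [266.2, 205.1, 22.4, 22.2] [433. 130.] [50. 61.] 33.2
heel_large_center 0.63 [407.3, 222.3, 14.8, 14.6] [ 401. -267.] [40. 40.] 88.6
heel_small_center 0.78 [218.7, 228.5, 20.7, 19.1] [383. 270.] [47. 47.] 0.2
tin_large_center 0.8 [308.6, 207.3, 19.2, 20.2] [437.   3.] [58. 55.] 89.5
tin_large_center 0.43 [405.5, 221.3, 16.7, 15.7] [ 399. -269.] [46. 43.] 89.4
tin_small_center 0.67 [406.3, 221.3, 14.7, 14.1] [ 401. -268.] [44. 41.] 89.4
brush_center 0.77 [355.5, 213.6, 38.1, 19.2] [ 419. -149.] [109.  34.] 89.4
tray_heels 0.71 [204.7, 124.8, 61.2, 68.5] [619. 257.] [210. 187.] 0.5
tray_tins 0.62 [371.6, 112.1, 66.9, 73.8] [ 646. -256.] [210. 195.] 4.9
tray_brush 0.68 [282.3, 98.3, 67.5, 73.7] [683.   8.] [190. 211.] 85.3
jar 0.78 [468.6, 196.6, 39.0, 24.2] [ 454. -459.] [91. 60.] 89.4
```

The top view shows the heel tray at (236,168), the brush tray at (317,146) and the tin tray at (407,157). The loose pieces are the small heel (228,238), large heel (277,217), large tin (320,217), brush (374,223) and small tin (415,229). The jar is at (490,208) and the hammer at (140,245). The detections agree with the picture, so I'll start moving toward the small tin.

Call:
servo_tool(
  moves=[
    [[0.526, -0.494, 0], -1, 85],
    [[0.526, -0.494, 0], -1, 85],
    [[0.526, -0.494, 0], -1, 85],
    [[0.526, -0.494, 0], -1, 85],
    [[0.526, -0.494, 0], -1, 85],
  ],
)

```text
time: 1.07
eef_pos: [0.3279, -0.4296, 0.2313]
ee_rot: [-3.141, -0.002, 0.931]
force: [-0.2, -1.0, -0.7]
width: 0.0849
finger_force: 0.0
```

```bash
cat >> h.py <<'E'
def go(x,y,z,yaw_deg=90):
    s=manip.state(); p=s['eef_pos']; w=s['ee_rot'][2]
    d=np.array([x,y,z])-p; R=np.array([[np.cos(w),np.sin(w),0],[np.sin(w),-np.cos(w),0],[0,0,-1]])
    t=-((yaw_deg-np.degrees(w)+90)%180-90)/30
    print('pos',np.round(p,3),'yaw',round(np.degrees(w),1),'t',round(s['time'],2),'w',round(s['width'],3),'| shift',np.round(R.T@d/.25,3),'turn',round(t,3))
E
python3 - <<'E'
from h import *
go(.40,-.268,.2)
c=manip.camera('top')
for n,px in [('heels',[(203,142),(268,141),(269,193),(204,194)]),('brush',[(288,120),(351,124),(348,173),(284,167)]),('tins',[(372,136),(437,130),(441,180),(377,185)])]:
    P=np.array([ray(c,u,v,.012)[:2] for u,v in px]); print(n,np.round(P.mean(0),3), np.round(np.degrees(np.arctan2(*(P[0]-P[1])[::1])),1))
E
```

```text
pos [ 0.328 -0.43   0.231] yaw 53.4 t 1.07 w 0.085 | shift [ 0.691 -0.154  0.125] turn -1.221
heels [0.586 0.251] -0.2
brush [0.648 0.007] 4.4
tins [ 0.609 -0.256] -4.6
```

Call:
servo_tool(
  moves=[
    [[0.691, -0.154, 0.125], -1, 85],
    [[0.691, -0.154, 0.125], -1, 85],
    [[0.691, -0.154, 0.125], -1, 85],
    [[0.691, -0.154, 0.125], -1, 85],
    [[0.691, -0.154, 0.125], -1, 85],
  ],
)

```text
time: 1.53
eef_pos: [0.4006, -0.2691, 0.199]
ee_rot: [-3.141, -0.002, 1.454]
force: [-0.2, -0.9, 0.2]
width: 0.0846
finger_force: 0.0
```

Call:
servo_tool(
  moves=[
    [[0, 0, 0], -0.22, 85],
    [[0, 0, 0], -0.22, 85],
  ],
)

```text
time: 1.7
eef_pos: [0.4002, -0.2721, 0.2001]
ee_rot: [-3.142, 0.001, 1.566]
force: [-0.3, -0.7, 0.1]
width: 0.0848
finger_force: 0.0
```

```bash
cat >> h.py <<'E'
Z=dict(heel_large_center=.036,heel_small_center=.028,tin_large_center=.026,tin_small_center=.024,brush_center=.04)
def look(n,cam='wrist',pic=None):
    c=manip.camera(cam)
    if pic: cv2.imwrite(f'pics/{pic}.png',c['img'])
    for d in manip.cut_out(n,cam)[:2]:
        P=outline(c,d['mask'],Z[n]); r=cv2.minAreaRect((P*1000).astype(np.float32))
        print(n,cam,round(d['confidence'],2),d['bbox'],np.round(r[0]),np.round(r[1]),round(r[2],1))
E
python3 - <<'E'
from h import *
look('tin_small_center',pic='w1'); go(.4,-.268,.004)
E
```

```text
tin_small_center wrist 0.84 [303.1, 157.5, 35.3, 35.6] [ 401. -268.] [46. 42.] 89.8
pos [ 0.4   -0.273  0.2  ] yaw 89.4 t 1.8 w 0.085 | shift [0.02  0.    0.786] turn -0.021
```

View pics/w1.png

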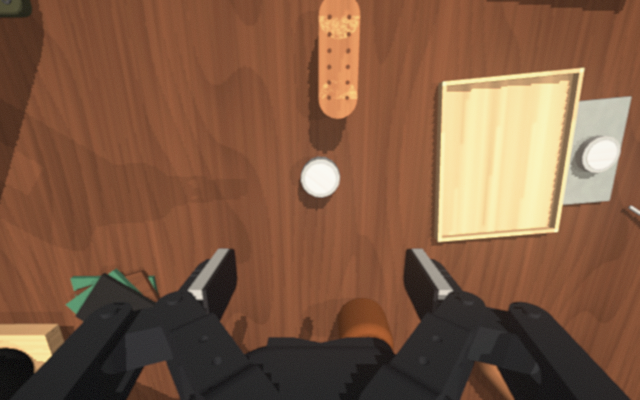

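The wrist view shows the small tin at (320,178), which matches the top estimate. The tin tray is at (510,155) with clear space around it. Now I'll descend and grip.

Call:
servo_tool(
  moves=[
    [[0.018, 0.002, 0.15], 0, 85],
    [[0.018, 0.002, 0.32], 0, 85],
    [[0.018, 0.002, 0.48], 0, 80],
    [[0.018, 0.002, 0.64], 0, 75],
    [[0.018, 0.002, 0.785], 0, 70],
  ],
)

```text
time: 2.22
eef_pos: [0.3997, -0.2688, 0.002]
ee_rot: [3.142, 0.0, 1.558]
force: [-0.5, -1.0, -0.2]
width: 0.0703
finger_force: 0.0
```

Call:
servo_tool(
  moves=[
    [[0, 0, 0], 0, 70],
    [[0, 0, 0], 0, 20],
    [[0, 0, 0], 0, 20],
    [[0, 0, 0], 0, 20],
    [[0, 0, 0], 0, 20],
  ],
)

```text
time: 2.63
eef_pos: [0.4023, -0.2697, 0.0069]
ee_rot: [3.137, 0.004, 1.562]
force: [-0.1, 0.3, -0.3]
width: 0.0418
finger_force: 60.7
```

Call:
servo_tool(
  moves=[
    [[0, 0, 0], 0, 20],
    [[0, 0, 0], 0, 20],
  ],
)

```text
time: 2.8
eef_pos: [0.4023, -0.2697, 0.0068]
ee_rot: [3.137, 0.004, 1.563]
force: [-0.7, -1.0, 6.9]
width: 0.0415
finger_force: 61.5
```

Gripped at 42 mm. Next I'll lift it and carry it to the tin tray at (0.613, -0.302).

Call:
servo_tool(
  moves=[
    [[0, 0, -0.1], 0, 20],
    [[0, 0, -0.24], 0, 20],
    [[0, 0.1, -0.32], 0, 20],
    [[-0.04, 0.25, -0.32], 0, 20],
    [[-0.08, 0.4, -0.32], 0, 20],
  ],
)

```text
time: 3.22
eef_pos: [0.5027, -0.2897, 0.0877]
ee_rot: [3.136, 0.004, 1.563]
force: [-0.6, -0.6, -0.7]
width: 0.042
finger_force: 61.1
```

Call:
servo_tool(
  moves=[
    [[-0.03, 0.15, 0], 0, 20],
    [[-0.05, 0.3, 0], 0, 20],
    [[-0.05, 0.4, 0], 0, 20],
    [[-0.05, 0.44, 0], 0, 20],
    [[-0.05, 0.44, 0], 0, 20],
  ],
)

```text
time: 3.63
eef_pos: [0.612, -0.3018, 0.0845]
ee_rot: [3.14, 0.001, 1.565]
force: [-0.1, 0.3, -0.2]
width: 0.0418
finger_force: 61.2
```

```bash
python3 - <<'E'
from h import *
go(.613,-.302,.012); look('tin_small_center',pic='w2'); look('tin_small_center','scene')
E
```

```text
pos [ 0.612 -0.302  0.084] yaw 89.6 t 3.63 w 0.042 | shift [-0.001  0.004  0.29 ] turn -0.012
tin_small_center wrist 0.94 [280.1, 215.1, 80.9, 91.2] [ 612. -343.] [83. 68.] 89.6
```

View pics/w2.png

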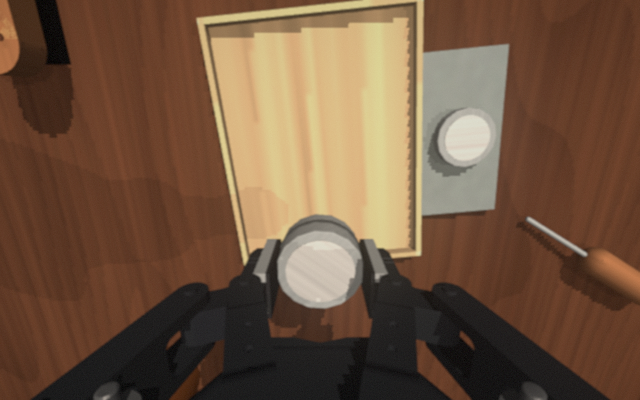

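The tin is held level at (320,262). The tray rim corners are at (200,20), (421,3), (420,254) and (244,262). I'll check the tray pose from these.

```bash
python3 - <<'E'
from h import *
c=manip.camera('wrist')
P=np.array([ray(c,u,v,.012)[:2] for u,v in [(200,20),(421,3),(420,254),(244,262)]]);print(np.round(P,3),np.round(P.mean(0),3))
E
```

```text
[[ 0.531 -0.169]
 [ 0.676 -0.16 ]
 [ 0.692 -0.341]
 [ 0.545 -0.347]] [ 0.611 -0.254]
```

Call:
servo_tool(
  moves=[
    [[0.005, 0, 0.1], 0, 20],
    [[0.01, 0, 0.2], 0, 20],
    [[0.01, 0, 0.25], 0, 20],
    [[0.01, 0, 0.28], 0, 20],
    [[0.01, 0, 0.286], 0, 20],
  ],
)

```text
time: 4.3
eef_pos: [0.609, -0.2993, 0.0115]
ee_rot: [-3.14, -0.001, 1.563]
force: [0.2, 0.5, -0.3]
width: 0.0418
finger_force: 61.0
```

Call:
servo_tool(
  moves=[
    [[0, 0, 0], 0, 20],
    [[0, 0, 0], 0, 60],
    [[0, 0, 0], 0, 60],
    [[0, 0, 0], 0, 60],
    [[0, 0, -0.08], 0, 65],
  ],
)

```text
time: 4.72
eef_pos: [0.6075, -0.298, 0.0286]
ee_rot: [-3.135, -0.004, 1.563]
force: [-0.6, 0.2, -0.6]
width: 0.065
finger_force: 0.0
```

Call:
servo_tool(
  moves=[
    [[0, 0, -0.15], 0, 75],
    [[0, 0, -0.3], 0, 85],
    [[0.15, -0.08, -0.4], 0, 85],
    [[0.28, -0.16, -0.5], 0, 85],
    [[0.4, -0.23, -0.6], 0, 85],
  ],
)

```text
time: 5.13
eef_pos: [0.5579, -0.2073, 0.1767]
ee_rot: [3.141, 0.0, 1.562]
force: [-0.3, 0.8, -0.0]
width: 0.0848
finger_force: 0.0
```

Call:
servo_tool(
  moves=[
    [[0.808, -0.462, 0], 0, 85],
    [[0.808, -0.462, 0], 0, 85],
    [[0.808, -0.462, 0], 0, 85],
    [[0.808, -0.462, 0], 0, 85],
    [[0.808, -0.462, 0], 0, 85],
  ],
)

```text
time: 5.55
eef_pos: [0.4555, -0.0251, 0.1757]
ee_rot: [3.14, 0.0, 1.562]
force: [0.8, 0.5, 0.2]
width: 0.0849
finger_force: 0.0
```

Call:
servo_tool(
  moves=[
    [[0.1, -0.06, 0], 0, 85],
    [[0.1, -0.06, 0], 0, 85],
  ],
)

```text
time: 5.72
eef_pos: [0.4395, 0.0021, 0.1753]
ee_rot: [3.141, -0.001, 1.568]
force: [0.3, -0.4, 0.6]
width: 0.0848
finger_force: 0.0
```

```bash
python3 - <<'E'
from h import *
look('tin_large_center'); go(.437,.003,.008); look('tin_small_center','top')
E
```

```text
tin_large_center wrist 0.86 [286.6, 149.5, 60.4, 66.1] [438.   6.] [62. 59.] 89.9
pos [ 0.442 -0.001  0.176] yaw 89.7 t 5.82 w 0.085 | shift [ 0.014 -0.019  0.671] turn -0.01
tin_small_center top 0.77 [416.4, 149.1, 14.1, 14.8] [ 608. -298.] [41. 50.] 44.2
```

Call:
servo_tool(
  moves=[
    [[0.02, -0.016, 0.12], 0, 85],
    [[0.02, -0.016, 0.27], 0, 85],
    [[0.02, -0.016, 0.42], 0, 85],
    [[0.02, -0.016, 0.57], 0, 85],
    [[0.02, -0.016, 0.68], 0, 85],
  ],
)

```text
time: 6.33
eef_pos: [0.4368, 0.0027, 0.0021]
ee_rot: [-3.139, -0.0, 1.561]
force: [0.9, 0.2, -0.0]
width: 0.085
finger_force: 0.0
```

Call:
servo_tool(
  moves=[
    [[0, 0, 0], 0, 85],
    [[0, 0, 0], 0, 85],
    [[0, 0, 0], 0, 35],
    [[0, 0, 0], 0, 35],
    [[0, 0, 0], 0, 35],
  ],
)

```text
time: 6.75
eef_pos: [0.4406, 0.0032, 0.0083]
ee_rot: [3.136, 0.001, 1.563]
force: [-0.6, 0.7, 2.7]
width: 0.0574
finger_force: 63.9
```

Call:
servo_tool(
  moves=[
    [[0, 0, 0], 0, 35],
    [[0, 0, 0], 0, 35],
  ],
)

```text
time: 6.92
eef_pos: [0.4406, 0.0032, 0.0083]
ee_rot: [3.136, 0.001, 1.563]
force: [-0.9, -0.6, 5.3]
width: 0.0577
finger_force: 64.3
```

Call:
servo_tool(
  moves=[
    [[0, 0, -0.1], 0, 35],
    [[0, 0, -0.24], 0, 35],
    [[-0.05, 0.04, -0.34], 0, 35],
    [[-0.15, 0.12, -0.34], 0, 35],
    [[-0.27, 0.22, -0.34], 0, 35],
  ],
)

```text
time: 7.33
eef_pos: [0.4948, -0.0646, 0.0946]
ee_rot: [3.133, 0.002, 1.566]
force: [-0.1, 0.7, -0.7]
width: 0.0575
finger_force: 64.7
```

Call:
servo_tool(
  moves=[
    [[-0.13, 0.1, 0], 0, 35],
    [[-0.26, 0.2, 0], 0, 35],
    [[-0.39, 0.31, 0], 0, 35],
    [[-0.5, 0.4, 0], 0, 35],
    [[-0.574, 0.452, 0], 0, 35],
  ],
)

```text
time: 7.75
eef_pos: [0.6071, -0.212, 0.0924]
ee_rot: [3.137, 0.002, 1.562]
force: [-0.9, 1.7, -1.1]
width: 0.0576
finger_force: 64.7
```

Call:
servo_tool(
  moves=[
    [[0, 0, 0.02], 0, 35],
    [[0, 0, 0.05], 0, 35],
  ],
)

```text
time: 7.92
eef_pos: [0.6058, -0.2101, 0.0797]
ee_rot: [3.138, 0.002, 1.562]
force: [-0.4, -0.2, -0.9]
width: 0.0575
finger_force: 64.7
```

```bash
python3 - <<'E'
from h import *
go(.607,-.207,.013)
E
```

```text
pos [ 0.606 -0.21   0.08 ] yaw 89.5 t 7.92 w 0.057 | shift [0.012 0.005 0.267] turn -0.017
```

Call:
servo_tool(
  moves=[
    [[0.012, 0.005, 0.1], 0, 35],
    [[0.012, 0.005, 0.18], 0, 35],
    [[0.012, 0.005, 0.24], 0, 35],
    [[0.012, 0.005, 0.264], 0, 35],
    [[0.012, 0.005, 0.264], 0, 35],
  ],
)

```text
time: 8.33
eef_pos: [0.6043, -0.2043, 0.0121]
ee_rot: [-3.139, -0.001, 1.564]
force: [-0.3, -0.5, 0.4]
width: 0.0575
finger_force: 67.8
```

Call:
servo_tool(
  moves=[
    [[0, 0, 0], 0, 75],
    [[0, 0, 0], 0, 75],
    [[0, 0, 0], 0, 80],
    [[0, 0, -0.1], 0, 80],
    [[0, 0, -0.25], 0, 85],
  ],
)

```text
time: 8.75
eef_pos: [0.6018, -0.2038, 0.0696]
ee_rot: [-3.132, -0.004, 1.563]
force: [0.6, -0.3, 0.2]
width: 0.0848
finger_force: 0.0
```

Call:
servo_tool(
  moves=[
    [[0, 0, -0.15], 0, 85],
    [[0.1, -0.2, -0.3], 0, 85],
    [[0.15, -0.35, -0.4], 0, 85],
    [[0.2, -0.5, -0.45], 0, 85],
    [[0.22, -0.6, -0.45], 0, 85],
  ],
)

```text
time: 9.17
eef_pos: [0.4674, -0.1524, 0.1868]
ee_rot: [3.137, 0.002, 1.564]
force: [-0.6, -0.1, 1.2]
width: 0.0851
finger_force: 0.0
```

Call:
servo_tool(
  moves=[
    [[0, -0.1, 0], 0, 85],
    [[0, -0.15, 0], 0, 85],
    [[0, -0.15, 0], 0, 85],
  ],
)

```text
time: 9.42
eef_pos: [0.428, -0.152, 0.1841]
ee_rot: [3.14, 0.001, 1.563]
force: [0.7, -0.6, -0.7]
width: 0.0849
finger_force: 0.0
```

```bash
python3 - <<'E'
from h import *
look('brush_center',pic='w3'); go(.419,-.149,.012); look('tin_large_center','top'); look('tin_small_center','top')
E
```

```text
brush_center wrist 0.58 [292.2, 128.8, 38.5, 106.9] [ 419. -149.] [110.  39.] 89.8
pos [ 0.43  -0.152  0.184] yaw 89.5 t 9.52 w 0.085 | shift [ 0.013 -0.044  0.689] turn -0.015
tin_small_center top 0.52 [412.6, 149.1, 20.5, 16.1] [ 611. -298.] [41. 48.] 44.2
```

View pics/w3.png

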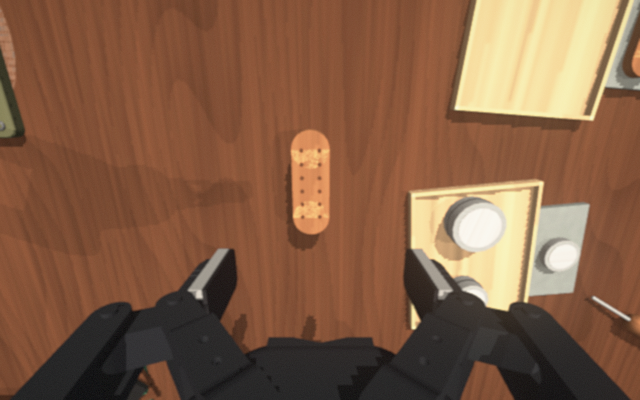

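Both tins lie flat in the tray at (475,225) and (468,292). The brush is at (310,182), aligned with y at (0.419, -0.149).

Call:
servo_tool(
  moves=[
    [[0.012, -0.044, 0.12], 0, 85],
    [[0.012, -0.044, 0.27], 0, 85],
    [[0.012, -0.044, 0.42], 0, 75],
    [[0.012, -0.044, 0.56], 0, 70],
    [[0.012, -0.044, 0.656], 0, 65],
  ],
)

```text
time: 10.13
eef_pos: [0.4174, -0.1484, 0.0162]
ee_rot: [-3.138, -0.002, 1.563]
force: [-0.1, -0.1, -1.1]
width: 0.0649
finger_force: 0.0
```

Call:
servo_tool(
  moves=[
    [[0, 0, 0], 0, 65],
    [[0, 0, 0], 0, 65],
    [[0, 0, 0], 0, 20],
    [[0, 0, 0], 0, 20],
    [[0, 0, 0], 0, 20],
  ],
)

```text
time: 10.55
eef_pos: [0.4212, -0.1505, 0.0227]
ee_rot: [3.137, 0.002, 1.563]
force: [0.5, -0.1, -1.0]
width: 0.0366
finger_force: 60.7
```

Call:
servo_tool(
  moves=[
    [[0, 0, 0], 0, 20],
    [[0, 0, 0], 0, 20],
  ],
)

```text
time: 10.72
eef_pos: [0.4211, -0.1504, 0.0225]
ee_rot: [3.137, 0.002, 1.563]
force: [0.4, -0.1, 6.7]
width: 0.0369
finger_force: 61.6
```

Call:
servo_tool(
  moves=[
    [[0, 0, -0.1], 0, 20],
    [[0, 0, -0.24], 0, 20],
    [[0.03, 0.05, -0.34], 0, 20],
    [[0.1, 0.15, -0.34], 0, 20],
    [[0.18, 0.26, -0.34], 0, 20],
  ],
)

```text
time: 11.13
eef_pos: [0.4865, -0.1055, 0.1085]
ee_rot: [3.135, 0.002, 1.561]
force: [0.1, -0.9, -0.7]
width: 0.0368
finger_force: 60.9
```

Call:
servo_tool(
  moves=[
    [[0.09, 0.13, 0], 0, 20],
    [[0.18, 0.26, 0], 0, 20],
    [[0.27, 0.39, 0], 0, 20],
    [[0.36, 0.52, 0], 0, 20],
    [[0.43, 0.63, 0], 0, 20],
  ],
)

```text
time: 11.55
eef_pos: [0.6445, 0.0034, 0.1055]
ee_rot: [3.14, -0.0, 1.564]
force: [-0.6, -1.2, -0.6]
width: 0.0366
finger_force: 60.9
```

Call:
servo_tool(
  moves=[
    [[0.02, 0.02, 0.02], 0, 20],
    [[0.02, 0.02, 0.04], 0, 20],
  ],
)

```text
time: 11.72
eef_pos: [0.6493, 0.0078, 0.0955]
ee_rot: [3.14, 0.0, 1.565]
force: [-0.2, 0.7, -0.3]
width: 0.0368
finger_force: 60.8
```

```bash
python3 - <<'E'
from h import *
go(.648,.007,.028); c=manip.camera('wrist'); cv2.imwrite('pics/w4.png',c['img'])
E
```

```text
pos [0.649 0.008 0.095] yaw 89.7 t 11.72 w 0.037 | shift [-0.003 -0.005  0.27 ] turn -0.01
```

View pics/w4.png

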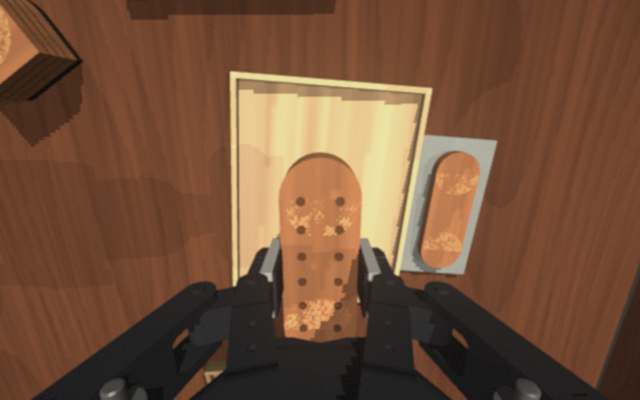

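The brush is held level at (320,250), centred over the tray. I'll lower and release it, then go to the large heel.

Call:
servo_tool(
  moves=[
    [[0, 0, 0.1], 0, 20],
    [[0, 0, 0.18], 0, 20],
    [[0, 0, 0.24], 0, 20],
    [[0, 0, 0.268], 0, 20],
    [[0, 0, 0.268], 0, 20],
  ],
)

```text
time: 12.18
eef_pos: [0.6457, 0.0056, 0.0272]
ee_rot: [-3.138, 0.0, 1.562]
force: [0.2, 0.1, -1.5]
width: 0.0365
finger_force: 61.3
```

Call:
servo_tool(
  moves=[
    [[0, 0, 0], 0, 65],
    [[0, 0, 0], 0, 65],
    [[0, 0, 0], 0, 70],
    [[0, 0, -0.1], 0, 70],
    [[0, 0, -0.25], 0, 85],
  ],
)

```text
time: 12.6
eef_pos: [0.6437, 0.0065, 0.0859]
ee_rot: [-3.132, -0.001, 1.563]
force: [0.4, 0.4, -0.2]
width: 0.0801
finger_force: 0.0
```

Call:
servo_tool(
  moves=[
    [[0, 0, -0.15], 0, 85],
    [[0.1, -0.15, -0.25], 0, 85],
    [[0.2, -0.3, -0.36], 0, 85],
    [[0.3, -0.45, -0.36], 0, 85],
    [[0.4, -0.58, -0.36], 0, 85],
  ],
)

```text
time: 13.02
eef_pos: [0.5206, 0.0952, 0.1822]
ee_rot: [3.136, -0.001, 1.562]
force: [0.1, 1.2, -0.3]
width: 0.0846
finger_force: 0.0
```

Call:
servo_tool(
  moves=[
    [[0.09, -0.15, 0], 0, 85],
    [[0.09, -0.28, 0], 0, 85],
    [[0.09, -0.28, 0], 0, 85],
  ],
)

```text
time: 13.27
eef_pos: [0.445, 0.1188, 0.1776]
ee_rot: [-3.138, 0.0, 1.566]
force: [0.9, -0.8, -0.4]
width: 0.0849
finger_force: 0.0
```

```bash
python3 - <<'E'
from h import *
look('heel_large_center',pic='w5'); go(.433,.13,.02); look('brush_center','top')
E
```

```text
heel_large_center wrist 0.84 [278.4, 143.7, 67.3, 72.6] [433. 134.] [57. 65.] 31.1
pos [0.45  0.118 0.179] yaw 89.6 t 13.37 w 0.085 | shift [ 0.047 -0.068  0.638] turn -0.012
brush_center top 0.77 [303.4, 138.0, 34.6, 16.8] [646.   5.] [108.  38.] 89.3
```

View pics/w5.png

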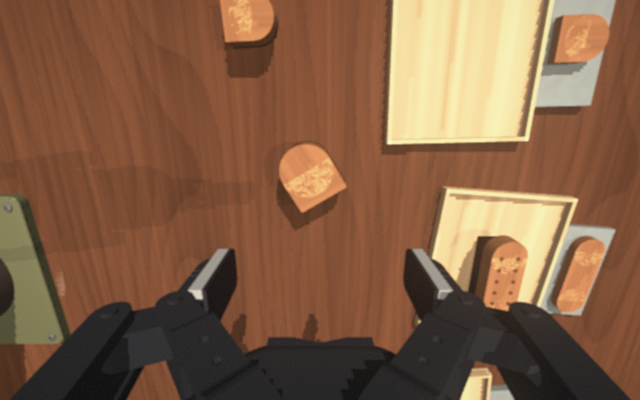

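The brush is in its tray at (505,270). The large heel's flat face runs from (302,211) to (346,186), so its width direction is at about 30° in the world. That calls for a tool yaw of about 120°.

Call:
servo_tool(
  moves=[
    [[0.056, -0.068, 0.08], -0.24, 85],
    [[0.056, -0.068, 0.16], -0.47, 85],
    [[0.056, -0.068, 0.24], -0.7, 85],
    [[0.056, -0.068, 0.3], -0.93, 85],
    [[0.056, -0.068, 0.35], -1, 85],
  ],
)

```text
time: 13.88
eef_pos: [0.4346, 0.1315, 0.0903]
ee_rot: [-3.141, -0.0, 2.09]
force: [-0.3, -0.5, 0.5]
width: 0.085
finger_force: 0.0
```

Call:
servo_tool(
  moves=[
    [[0, 0, 0.05], 0, 85],
    [[0, 0, 0.15], 0, 85],
    [[0, 0, 0.25], 0, 85],
    [[0, 0, 0.325], 0, 85],
    [[0, 0, 0.325], 0, 85],
  ],
)

```text
time: 14.3
eef_pos: [0.4317, 0.1309, 0.0063]
ee_rot: [-3.134, -0.003, 2.085]
force: [0.4, 0.9, 0.0]
width: 0.0849
finger_force: 0.0
```

Call:
servo_tool(
  moves=[
    [[0, 0, 0], 0, 85],
    [[0, 0, 0], 0, 30],
    [[0, 0, 0], 0, 30],
    [[0, 0, 0], 0, 30],
    [[0, 0, 0], 0, 30],
  ],
)

```text
time: 14.72
eef_pos: [0.4356, 0.1322, 0.0122]
ee_rot: [3.138, 0.001, 2.087]
force: [0.9, -0.8, 7.3]
width: 0.0526
finger_force: 65.3
```

Call:
servo_tool(
  moves=[
    [[0, 0, 0], 0, 30],
    [[0, 0, -0.08], 0, 30],
    [[0, 0, -0.2], 0, 30],
    [[0, 0, -0.34], 0, 30],
    [[0, 0, -0.34], 0, 30],
  ],
)

```text
time: 15.13
eef_pos: [0.4383, 0.1329, 0.1025]
ee_rot: [3.129, 0.004, 2.087]
force: [2.6, 0.8, -0.6]
width: 0.0528
finger_force: 64.6
```

```bash
python3 - <<'E'
from h import *
go(.586,.298,.09); c=manip.camera('wrist'); cv2.imwrite('pics/w6.png',c['img'])
E
```

```text
pos [0.438 0.133 0.102] yaw 119.6 t 15.13 w 0.053 | shift [0.283 0.84  0.05 ] turn 0.986
```

View pics/w6.png

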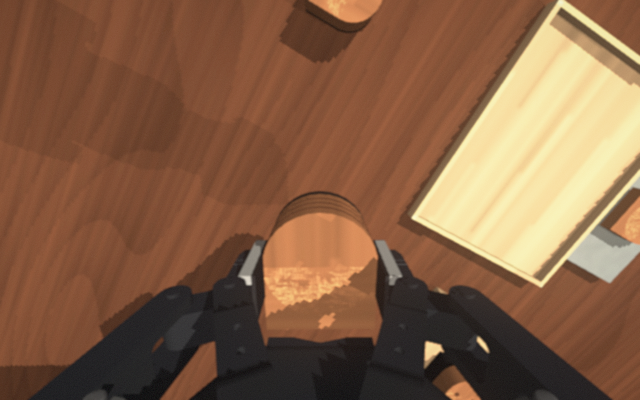

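The heel is held level at (320,265). Now I'll carry it to (0.586, 0.207) and turn it back to yaw 90°.

Call:
servo_tool(
  moves=[
    [[0, 0.1, 0], 0.2, 30],
    [[-0.01, 0.23, 0], 0.4, 30],
    [[-0.02, 0.37, 0], 0.6, 30],
    [[-0.03, 0.5, 0], 0.8, 30],
    [[-0.035, 0.6, 0], 1, 30],
  ],
)

```text
time: 15.6
eef_pos: [0.5695, 0.1991, 0.0936]
ee_rot: [-3.14, 0.0, 1.558]
force: [0.8, -0.6, -0.7]
width: 0.0528
finger_force: 64.5
```

Call:
servo_tool(
  moves=[
    [[0.02, 0.053, 0], 0, 30],
    [[0.02, 0.053, 0], 0, 30],
  ],
)

```text
time: 15.77
eef_pos: [0.5832, 0.204, 0.0938]
ee_rot: [-3.141, 0.0, 1.564]
force: [-0.4, -0.6, -0.5]
width: 0.0528
finger_force: 64.4
```

```bash
python3 - <<'E'
from h import *
go(.586,.207,.017); c=manip.camera('wrist'); cv2.imwrite('pics/w7.png',c['img'])
E
```

```text
pos [0.583 0.204 0.094] yaw 89.6 t 15.77 w 0.053 | shift [0.012 0.011 0.307] turn -0.014
```

View pics/w7.png

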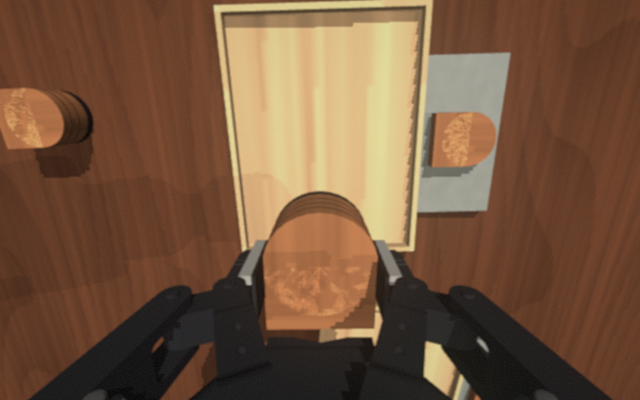

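The large heel is over the near half of its tray, level. The small heel at (45,118) has its round back toward +x, so its sides face ±y. I'll lower and release, then turn toward yaw 180° on the way to it.

Call:
servo_tool(
  moves=[
    [[0.028, 0.011, 0.1], 0, 30],
    [[0.028, 0.011, 0.2], 0, 30],
    [[0.028, 0.011, 0.27], 0, 30],
    [[0.028, 0.011, 0.304], 0, 30],
    [[0.028, 0.011, 0.304], 0, 30],
  ],
)

```text
time: 16.23
eef_pos: [0.582, 0.2095, 0.0177]
ee_rot: [-3.137, 0.001, 1.563]
force: [0.7, 0.2, -0.0]
width: 0.0525
finger_force: 65.0
```

Call:
servo_tool(
  moves=[
    [[0, 0, 0], 0, 75],
    [[0, 0, 0], 0, 75],
    [[0, 0, 0], 0, 75],
    [[0, 0, -0.1], 0, 75],
    [[0, 0, -0.25], 0, 85],
  ],
)

```text
time: 16.65
eef_pos: [0.581, 0.2091, 0.0779]
ee_rot: [-3.133, 0.002, 1.563]
force: [-0.3, 0.1, -0.5]
width: 0.0841
finger_force: 0.0
```

Call:
servo_tool(
  moves=[
    [[0, 0, -0.15], 0, 85],
    [[0.06, -0.15, -0.25], -0.24, 85],
    [[0.12, -0.3, -0.38], -0.48, 85],
    [[0.18, -0.45, -0.4], -0.72, 85],
    [[0.23, -0.6, -0.4], -0.95, 85],
  ],
)

```text
time: 17.07
eef_pos: [0.446, 0.2663, 0.1854]
ee_rot: [3.134, 0.0, 2.065]
force: [0.4, 0.9, 0.6]
width: 0.085
finger_force: 0.0
```

```bash
python3 - <<'E'
from h import *
go(.383,.27,.18,179); print(manip.state()['joints'].round(2))
E
```

```text
pos [0.446 0.266 0.185] yaw 118.3 t 17.07 w 0.085 | shift [ 0.133 -0.215  0.022] turn -2.022
[ 0.43 -0.14  1.99  0.    1.28 -0.06]
```

Call:
servo_tool(
  moves=[
    [[0.03, -0.05, 0], -0.23, 85],
    [[0.06, -0.1, 0], -0.46, 85],
    [[0.1, -0.16, 0], -0.69, 85],
    [[0.13, -0.21, 0], -0.92, 85],
    [[0.13, -0.21, 0], -1, 85],
  ],
)

```text
time: 17.48
eef_pos: [0.3814, 0.2693, 0.1813]
ee_rot: [3.141, -0.0, 2.59]
force: [0.7, -0.5, 0.5]
width: 0.085
finger_force: 0.0
```

Call:
servo_tool(
  moves=[
    [[0, 0, 0], -0.23, 85],
    [[0, 0, 0], -0.46, 85],
    [[0, 0, 0], -0.69, 85],
    [[0, 0, 0], -0.92, 85],
    [[0, 0, 0], -1, 85],
  ],
)

```text
time: 17.9
eef_pos: [0.3836, 0.2692, 0.1816]
ee_rot: [3.141, 0.001, 3.113]
force: [0.5, -0.1, -0.2]
width: 0.0849
finger_force: 0.0
```

```bash
python3 - <<'E'
from h import *
look('heel_small_center',pic='w8'); go(.383,.27,.008,179); look('heel_large_center','top')
E
```

```text
heel_small_center wrist 0.92 [308.9, 154.3, 36.0, 44.9] [379. 275.] [42. 50.] 88.4
pos [0.384 0.269 0.182] yaw 178.0 t 18.0 w 0.085 | shift [0.003 0.003 0.694] turn -0.032
heel_large_center top 0.7 [239.5, 155.7, 20.8, 21.2] [581. 208.] [65. 56.] 89.4
```

View pics/w8.png

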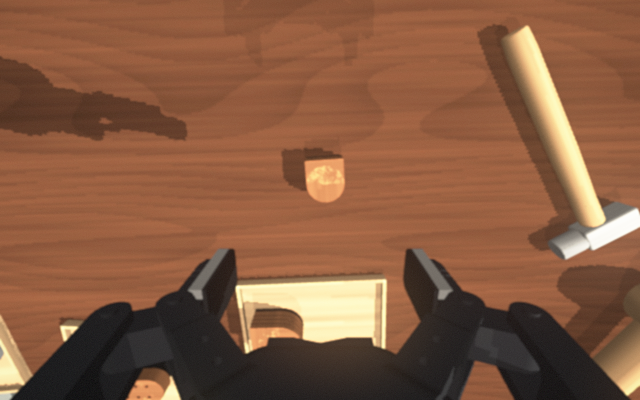

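The small heel is at (325,178), aligned with the tool and clear of the tray and hammer. I'll descend, grip and lift.

Call:
servo_tool(
  moves=[
    [[0.01, 0.014, 0.12], 0, 85],
    [[0.01, 0.014, 0.27], 0, 85],
    [[0.01, 0.014, 0.42], 0, 75],
    [[0.01, 0.014, 0.57], 0, 70],
    [[0.01, 0.014, 0.69], 0, 70],
  ],
)

```text
time: 18.52
eef_pos: [0.3801, 0.2722, 0.0061]
ee_rot: [-3.141, -0.001, 3.107]
force: [0.6, 0.1, -0.3]
width: 0.0699
finger_force: 0.0
```

Call:
servo_tool(
  moves=[
    [[0, 0, 0], 0, 70],
    [[0, 0, 0], 0, 70],
    [[0, 0, 0], 0, 20],
    [[0, 0, 0], 0, 20],
    [[0, 0, 0], 0, 20],
  ],
)

```text
time: 18.93
eef_pos: [0.3837, 0.2743, 0.0119]
ee_rot: [3.138, 0.005, 3.108]
force: [-0.2, -1.1, -0.2]
width: 0.0386
finger_force: 59.8
```

Call:
servo_tool(
  moves=[
    [[0, 0, 0], 0, 20],
    [[0, 0, 0], 0, 20],
  ],
)

```text
time: 19.1
eef_pos: [0.3837, 0.2743, 0.0118]
ee_rot: [3.138, 0.005, 3.108]
force: [-1.0, 0.2, 7.9]
width: 0.0389
finger_force: 60.6
```

Call:
servo_tool(
  moves=[
    [[0, 0, -0.08], 0, 20],
    [[0, 0, -0.2], 0, 20],
    [[0, 0, -0.34], 0.2, 20],
    [[0, 0, -0.36], 0.4, 20],
    [[0, 0, -0.36], 0.6, 20],
  ],
)

```text
time: 19.52
eef_pos: [0.3841, 0.2744, 0.104]
ee_rot: [3.134, 0.007, 2.788]
force: [0.7, -0.8, -0.3]
width: 0.0386
finger_force: 60.2
```

```bash
python3 - <<'E'
from h import *
go(.583,.3,.1,90)
E
```

```text
pos [0.384 0.274 0.104] yaw 159.8 t 19.52 w 0.039 | shift [-0.711  0.371  0.016] turn 2.325
```

Call:
servo_tool(
  moves=[
    [[-0.1, 0.05, 0], 0.2, 20],
    [[-0.25, 0.13, 0], 0.4, 20],
    [[-0.4, 0.21, 0], 0.6, 20],
    [[-0.55, 0.29, 0], 0.8, 20],
    [[-0.68, 0.355, 0], 1, 20],
  ],
)

```text
time: 19.93
eef_pos: [0.5739, 0.2987, 0.1001]
ee_rot: [3.139, 0.001, 2.265]
force: [0.1, 0.1, 0.5]
width: 0.0386
finger_force: 60.3
```

Call:
servo_tool(
  moves=[
    [[0, 0, 0], 0.2, 20],
    [[0, 0, 0], 0.4, 20],
    [[0, 0, 0], 0.6, 20],
    [[0, 0, 0], 0.8, 20],
    [[0, 0, 0], 1, 20],
  ],
)

```text
time: 20.35
eef_pos: [0.5719, 0.2984, 0.0999]
ee_rot: [3.14, -0.0, 1.741]
force: [-0.0, 0.1, -0.2]
width: 0.0384
finger_force: 60.4
```

Call:
servo_tool(
  moves=[
    [[0, 0, 0], 0.2, 20],
    [[0, 0, 0], 0.325, 20],
    [[0, 0, 0], 0.325, 20],
  ],
)

```text
time: 20.6
eef_pos: [0.5717, 0.2984, 0.1]
ee_rot: [3.14, -0.001, 1.575]
force: [0.3, -0.5, -1.6]
width: 0.0385
finger_force: 60.4
```

```bash
python3 - <<'E'
from h import *
go(.583,.3,.0165,90); c=manip.camera('wrist'); cv2.imwrite('pics/w9.png',c['img'])
E
```

```text
pos [0.572 0.298 0.1  ] yaw 90.3 t 20.6 w 0.039 | shift [0.006 0.045 0.334] turn 0.008
```

View pics/w9.png

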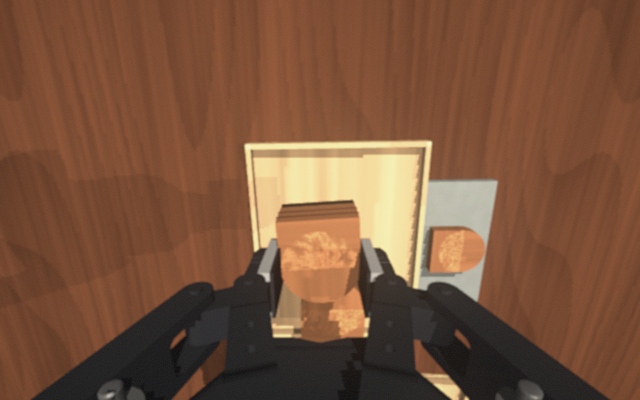

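The small heel is held over the far half of the tray with the large heel behind it at (335,320) and a clear gap between them. I'll lower, release and retreat.

Call:
servo_tool(
  moves=[
    [[0.01, 0.045, 0.1], 0, 20],
    [[0.01, 0.045, 0.2], 0, 20],
    [[0.01, 0.045, 0.29], 0, 20],
    [[0.01, 0.045, 0.331], 0, 20],
    [[0.01, 0.045, 0.331], 0, 20],
  ],
)

```text
time: 21.07
eef_pos: [0.5824, 0.3007, 0.0159]
ee_rot: [-3.14, 0.001, 1.578]
force: [0.4, 1.0, -1.0]
width: 0.0389
finger_force: 60.5
```

Call:
servo_tool(
  moves=[
    [[0, 0, 0], 0, 65],
    [[0, 0, 0], 0, 65],
    [[0, 0, 0], 0, 70],
    [[0, 0, -0.1], 0, 70],
    [[0, 0, -0.25], 0, 75],
  ],
)

```text
time: 21.48
eef_pos: [0.579, 0.2994, 0.074]
ee_rot: [-3.133, 0.004, 1.577]
force: [-0.1, 0.1, -0.4]
width: 0.0749
finger_force: 0.0
```

Call:
servo_tool(
  moves=[
    [[0, 0, -0.15], 0, 85],
    [[0, -0.15, -0.3], 0, 85],
    [[0, -0.3, -0.4], 0, 85],
    [[0, -0.45, -0.5], 0, 85],
    [[0, -0.6, -0.5], 0, 85],
  ],
)

```text
time: 21.9
eef_pos: [0.4451, 0.3009, 0.2063]
ee_rot: [3.134, -0.004, 1.576]
force: [0.1, 1.9, 2.1]
width: 0.085
finger_force: 0.0
```

Call:
servo_tool(
  moves=[
    [[0, -0.15, 0], 0, 85],
    [[0, -0.15, 0], 0, 85],
    [[0, -0.15, 0], 0, 85],
  ],
)

```text
time: 22.15
eef_pos: [0.405, 0.3, 0.2017]
ee_rot: [3.14, -0.001, 1.578]
force: [0.1, 0.2, 0.5]
width: 0.085
finger_force: 0.0
```

```bash
python3 - <<'E'
from h import *
go(.4,.3,.2)
for n in Z: look(n,'top')
for k in('top','scene'):
    c=manip.camera(k); cv2.imwrite(f'pics/{k}9.png',c['img'])
a=cv2.resize(cv2.imread('pics/top9.png')[90:270,100:520],None,fx=1.9,fy=1.6); b=cv2.resize(cv2.imread('pics/scene9.png')[80:340,150:450],None,fx=1,fy=1)
cv2.imwrite('pics/end.png',cv2.vconcat([a[:,:800],cv2.copyMakeBorder(b,0,0,0,a[:,:800].shape[1]-b.shape[1],cv2.BORDER_CONSTANT)]))
E
```

```text
pos [0.405 0.3   0.202] yaw 90.4 t 22.15 w 0.085 | shift [ 0.    -0.02   0.007] turn 0.015
heel_large_center top 0.9 [238.0, 156.4, 19.7, 19.5] [581. 208.] [65. 56.] 89.4
heel_small_center top 0.68 [208.4, 160.9, 18.9, 16.1] [581. 304.] [53. 44.] 89.4
tin_large_center top 0.75 [376.8, 148.3, 22.0, 21.3] [ 605. -203.] [58. 63.] 44.3
tin_small_center top 0.59 [412.9, 150.1, 17.7, 14.8] [ 608. -298.] [41. 42.] 88.5
brush_center top 0.83 [302.3, 135.9, 34.1, 17.9] [647.   5.] [108.  47.] 89.6
```

View pics/end.png

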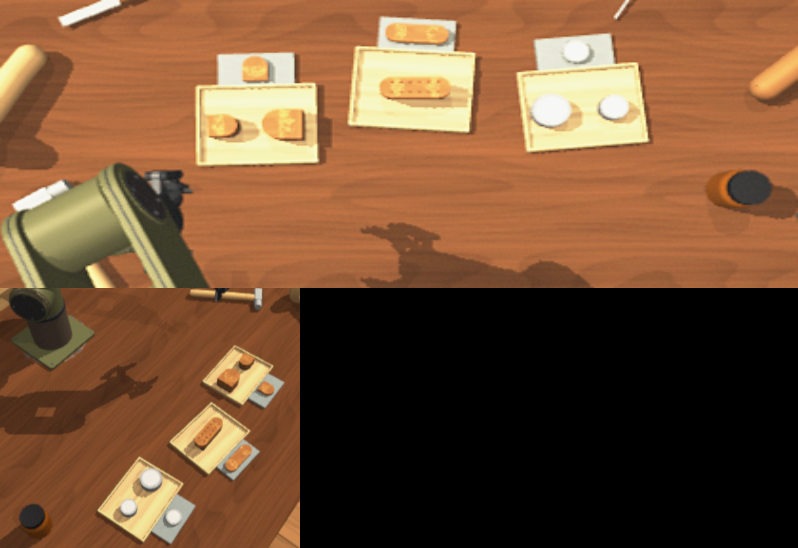

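Both views show all five pieces flat inside the right trays. In the top crop the heels are at (222,126) and (285,125), the brush at (415,88), and the tins at (550,110) and (614,107). The jar and hammer haven't moved and the gripper is clear.

```bash
python3 -c "
from cell import manip
print(manip.hand_in())"
```

```text
the job is handed in; nothing more can be done
None
```

I handed the job in at about 22 s of the 99 s allowed, with all five pieces lying flat and released in their matching trays and the hammer and jar untouched; the hand-in call returned no verdict, so this rests on the final camera views.

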